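# Hold a marked bar in the V-blocks under the punch

### The job

Take the aluminium bar with the blue band from the wooden rack and lay it in the two V-blocks of the arbor press, band end towards the punch but the band still a few centimetres short of it; then slide it along the V's until the band is right under the punch point, never letting the bar touch the punch. Finish while pressing the bar down firmly, bearing on both faces of both V-blocks so that it cannot roll, and keep holding it so; leave everything else where it is.

Things in the scene. Friction and masses are not known exactly. Their poses are not given: they have to be found in the camera images.
- bar_center (a point): Centre of the bar to be punched, on its axis, half-way along: round aluminium bar, 30 mm diameter, 260 mm long, 0.4 to 0.6 kg, one blue band around it. x points along the axis to the banded end (at the start roughly away from the robot); y and z turn as it rolls. It starts level in one of the rack's three pairs of notches, axis 51 mm above the table.
- bar_mark (a point): Middle of the blue band (8 mm wide, right round the bar), on the bar's axis: 90 mm from the bar's centre and 40 mm from the banded end. Axes as for bar_center.
- bar_plain_center (a point): Centre of a bystander: an aluminium bar of the same size without a band, in another pair of notches.
- bar_brass_center (a point): Centre of a bystander: a brass bar of the same size, in another pair of notches.
- rack: Fixed wooden rack, 200 mm (x) by 230 mm (y), 50 mm high; origin under its centre. On a 15 mm board two saddles, 20 mm thick, stand at x = -75 and +75 mm, each with three 90-degree V-notches at y = -75, 0 and +75 mm: the bars lie along x, their middles free of wood for 130 mm.
- press: Fixed arbor press on a plate 280 (x) by 350 (y) by 15 mm; origin under the plate, mid-way between the V-blocks, below the line of the V's. x runs along the V's towards the punch, away from the robot; z up. Column at x 65 to 115, y 165 to 250 mm; head at x 65 to 115, y -42 to 250 mm, 210 to 320 mm above the table; lever beyond it; foot 45 mm high at x 30 to 140, y 75 to 285 mm.
- v_mid (a point): Point on the axis that a seated 30 mm bar takes in the V-blocks, mid-way between the two blocks, 64 mm above the table. x along the V's towards the punch, y across, z up. A bar seated with its band under the punch has its centre here.
- vblock_near: Fixed steel V-block nearer to the robot: 50 mm along the V, 60 mm wide, 44 mm high, on the plate, its top 59 mm above the table; origin under its centre, 90 mm before v_mid. Its 90-degree V, 32 mm wide and 16 mm deep, runs along x; the left (+y) and right (-y) V faces each take one contact line of the bar.
- vblock_far: The matching V-block under the punch, 90 mm beyond v_mid; the same size and frame. Between the two blocks the plate is free for 130 mm.
- punch_tip (a point): Point of the fixed punch, facing down over the middle of the far V-block, 107 mm above the table: 28 mm above the top of a seated bar. Axes as for press. The punch is 12 mm thick with a 14 mm cone; its 26 mm collar starts 38 mm above the point, the 25 mm square ram above that.
- punch: The punch itself with its collar; origin at its point.

How it is judged:
By the outcome, as a careful person would: the job done as asked, in the order asked, and still so for the second after the job is handed in, while the arm keeps its last pose, push and grip.
It also fails if it takes over 61 s, if anything falls off the work surface, if the arm or the gripper's body presses on something with over 40 N, if the wrist force passes 120 N, or if a joint passes its speed limit or range.

### The arm

A 6-joint arm with a two-finger parallel gripper is mounted at the origin on the work surface. World frame = base frame: x ahead of the robot, y to its left, z up, the work surface at z = 0. Lengths are in m, angles in rad, forces in N, time in s.
With the tool pointing down it reaches from about 0.35 to 0.725 m from the base axis. Payload 4.3 kg.
Tool frame: the origin (TCP) lies at the very end of the fingers, on their centre line; the grasp point (between the pads) lies 19 mm behind it; z points along the fingers, y is the line along which they close (so a half turn about z gives the same grasp; the last joint's range is limited). The gripper opens to 85 mm and grips with 20 to 120 N. Pads are 22 mm wide; open, the fingers measure 114 mm over their backs; the gripper's body (76 mm by 85 mm) begins 54 mm behind the grasp point. The pads swing forward as they close: fully open they stand 13 mm farther back than shut.
Start: joints at [-1.227, 0.377, 0.081, 1.274, 0, 1.46], TCP at [0.252, -0.517, 0.199] pointing down, gripper open.
Joint ranges: [-2.72, 2.72], [-0.84, 1.66], [-1.02, 1.22], [-1.77, 2.12], [-1.37, 1.28], [-3.14, 3.14]. Speed limits (rad/s): [2.57, 2.57, 3.14, 3.14, 3.14, 3.14].

### API

Orientations are given as a unit quaternion [x, y, z, w].
In Python, from station import telemetry, camera, arm gives the robot as it stands.
- The arm moves only by the tool carry_out, never from a script. Its argument "series" is a list of rows, each a list of 3 entries, a list of its own where there are three numbers: the turn, a rotation vector about the tool's x, y, z in rad, then the shift along the tool's x, y, z in units of 50 mm (1.0 is 50 mm), then the closure, from 0 (fully open) to 1 (shut). In form: [[[ax, ay, az], [tx, ty, tz], hand], ...]. A call has 1 to 20 rows; each row is the pose to reach, as a shift and turn from the pose commanded when the call began, along the tool's axes at that moment; what a row does not reach only later rows make up. A row lasts 1/8 s, in which the tool goes at most 62.5 mm and 10.7 degrees, less where a joint would pass 70% of its speed; a pose out of reach is approached as far as the arm can. A call with a gripper value outside its range is refused whole. The fingers move at their own pace and stop on an object; "squeeze" is the grip in N (left out, the last holds). Time passes only in rows, so rows that repeat a pose let the fingers close. It gives the time, the measured TCP pose, the force, the opening and the grip force at its end, in the units of the state.
- telemetry.observe(): the state, without advancing time (a new reading comes with each control period).
- camera(name): name is "scene" or "top" or "wrist"; returns a dict with "color" (400x640x3 uint8, red, green, blue), "camera_matrix" (3x3 intrinsics, pixels), "rvec" (rotation vector, rad) and "tvec" (3), from world to camera coordinates, as OpenCV has them; the wrist camera has in their place "mount" (4x4, takes a point from camera to tool coordinates, whose origin is the TCP and whose axes are the flange's). Camera axes: x right, y down, z forward; pixel columns grow to the right and rows downward; lengths in m; the calibration is good to about 2 mm. The wrist camera is an equidistant fisheye: a pixel r from the principal point sees the ray r / f radians off the axis. A picture is of the moment at which its call begins: read the wrist's pose just before it. There is no depth.
- arm.close_job(): hands the job in; it is judged then, once.
The state is a dict: "time_s": time; "joint_positions": joint angles; "dq": joint speeds; "effort": joint torques, N m; "position": TCP position; "tool_rot": TCP orientation; "ft_force": force on the tool from outside, world axes, zero at the start; "wrist_torque": the same for the moment, N m; "finger_gap": finger opening in m; "grip_force": force on a finger pad.
Only numpy, scipy, OpenCV 4.12 (cv2) and the standard library are available. Lean on these libraries where they do the work, as an engineer would, in place of code of your own. Each camera call takes 0.05 s, during which the arm holds its last target. There are 200 camera calls.

## Working session

There is one attempt and no reset: what is moved stays moved. The work goes in short steps, Python scripts to look and compute and a tool call to move; the robot and the scene stay as the last step left them, time stands still between calls to the robot, and variables do not carry over. Pictures are saved under pics/ and viewed, at most 10 in all, crops included, and the job is handed in when it is done.

Besides the shell and the picture viewer there is one more tool, called after "Call:" as name(argument=value, ...), one argument or row to a line, values as JSON. carry_out: Moves the arm, as the interface text tells. Its arguments: {"type":"object","properties":{"series":{"type":"array","items":{"type":"array"}},"squeeze":{"type":"number"}},"required":["series"]}

```bash
mkdir -p pics; ls; python3 - <<'E'
from station import telemetry, camera
import cv2, numpy as np
s=telemetry.observe(); print(s)
for n in ("top","scene"):
    c=camera(n); cv2.imwrite(f"pics/{n}0.png",c["color"][:,:,::-1]); print(n,c["camera_matrix"],c["rvec"],c["tvec"])
    np.savez(f"{n}0.npz",**c)
E
```

```text
pics
{'time_s': 0.0, 'joint_positions': array([-1.22729650e+00,  3.78103385e-01,  7.96307672e-02,  1.27438426e+00,
        1.67095753e-05,  1.46053470e+00]), 'dq': array([-2.05438521e-04,  2.30714699e-04,  9.46945103e-05, -7.40690005e-04,
       -8.36266150e-04,  7.77956084e-04]), 'effort': array([-1.27323761e-03, -4.63600016e+01,  2.69879240e+01,  2.06999917e-02,
       -5.16510881e-04,  1.21536733e-06]), 'position': array([ 0.25183934, -0.51612109,  0.1978398 ]), 'tool_rot': array([ 9.74372266e-01,  2.24939162e-01, -1.11579438e-04, -1.02424821e-03]), 'ft_force': array([ 0.82657365, -0.35020952,  0.34003862]), 'wrist_torque': array([0.01454339, 0.01570293, 0.01837598]), 'grip_force': 0.0, 'finger_gap': 0.08550490305602312}
top [[495.3031333    0.         314.34910393]
 [  0.         495.3031333  202.80211436]
 [  0.           0.           1.        ]] [ 2.1432533  -2.20257953  0.07579749] [-0.07907016  0.533833    1.09084722]
scene [[516.40155684   0.         313.48518555]
 [  0.         516.40155684 199.69747191]
 [  0.           0.           1.        ]] [ 2.21299965  1.46464002 -0.41763951] [-0.13380988 -0.42535974  1.39279501]
```

View pics/top0.png

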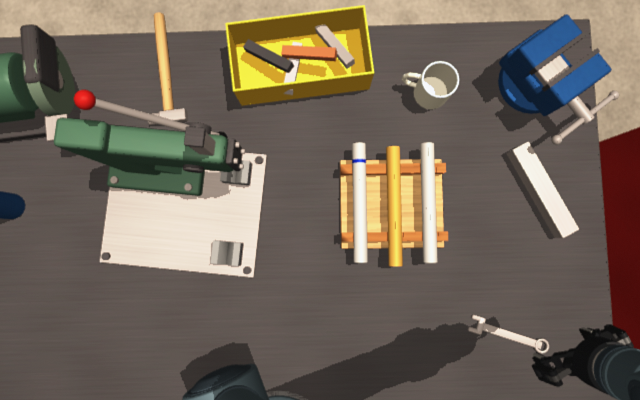

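View pics/scene0.png

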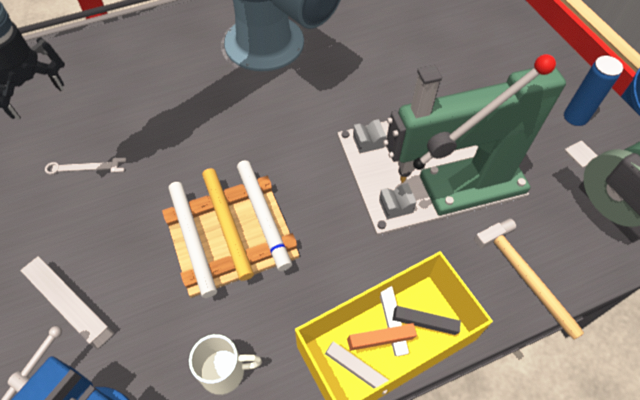

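Top view: the banded bar is the left one, with its ends at about (359,143) and (360,263) and the band at (359,160). The V-blocks are near (227,253) and far (236,172), and the plate's right edge runs from (267,154) to (253,277). The scene view agrees. Next I measure.

```bash
cat > h.py <<'E'
import numpy as np, cv2
from scipy.spatial.transform import Rotation as R
def load(n): return dict(np.load(n+".npz"))
def ray(c,px):
    p=cv2.undistortPoints(np.float64(px).reshape(-1,1,2),c["camera_matrix"],None).reshape(-1,2)
    Rm=cv2.Rodrigues(c["rvec"])[0]; d=np.c_[p,np.ones(len(p))]@Rm
    return -Rm.T@c["tvec"].ravel(), d
def plane(c,px,z):
    o,d=ray(c,px); return o+d*((z-o[2])/d[:,2])[:,None]
def proj(c,P): return cv2.projectPoints(np.float64(P).reshape(-1,1,3),c["rvec"],c["tvec"],c["camera_matrix"],None)[0].reshape(-1,2)
def two(c1,p1,c2,p2):
    o1,d1=ray(c1,p1);o2,d2=ray(c2,p2);d1=d1[0];d2=d2[0]
    t=np.linalg.lstsq(np.c_[d1,-d2],o2-o1,rcond=None)[0]
    a=o1+t[0]*d1;b=o2+t[1]*d2; return (a+b)/2,np.linalg.norm(a-b)
E
python3 - <<'E'
from h import *
t=load("top0"); s=load("scene0")
for n,c in(("top",t),("scene",s)):
    im=c["color"]; hsv=cv2.cvtColor(im,cv2.COLOR_RGB2HSV)
    x0,x1,y0,y1=((340,380,135,275) if n=="top" else (235,300,155,275))
    sub=hsv[y0:y1,x0:x1]
    band=(sub[...,0]>105)&(sub[...,0]<130)&(sub[...,1]>150)
    v,u=np.nonzero(band); bp=np.array([u.mean()+x0,v.mean()+y0]); print(n,"band",bp,len(u))
    m=((sub[...,1]<60)&(sub[...,2]>140)|band).astype(np.uint8)
    m=cv2.morphologyEx(m,cv2.MORPH_CLOSE,np.ones((5,5)))
    cs=max(cv2.findContours(m,0,2)[0],key=cv2.contourArea); r=cv2.minAreaRect(cs); b=cv2.boxPoints(r)+[x0,y0]; print(r[1],b)
    if n=="top":
        b=b[np.argsort(b[:,1])]; e=np.array([b[:2].mean(0),b[2:].mean(0)])
        P=plane(c,np.vstack([e,bp]),.051); print("ends,band",P,np.linalg.norm(P[0]-P[1]))
o1=[cv2.resize(t["color"][140:290,190:280],None,fx=4,fy=4,interpolation=2),cv2.resize(s["color"][105:245,335:445],None,fx=4,fy=4,interpolation=2)]
H=max(o.shape[0] for o in o1); o1=[cv2.copyMakeBorder(o,0,H-o.shape[0],0,0,0) for o in o1]
o=np.hstack(o1)
print(o.shape); cv2.imwrite("pics/z1.png",o[:,:800,::-1])
E
```

```text
top band [358.28 160.56] 25
(120.14778900146484, 13.178556442260742) [[352.05023861 142.06475449]
 [365.22702408 141.84873581]
 [367.19639969 261.9803772 ]
 [354.01961517 262.19639587]]
ends,band [[ 0.66089872 -0.19520451  0.051     ]
 [ 0.39769474 -0.19048708  0.051     ]
 [ 0.61948654 -0.19300488  0.051     ]] 0.2632462532654443
scene band [276.4        246.66666667] 30
(117.15047454833984, 15.918156623840332) [[232.83828354 163.83296204]
 [247.52308273 157.68932343]
 [292.73752213 265.76285553]
 [278.05272293 271.90649414]]
(600, 800, 3)
```

View pics/z1.png

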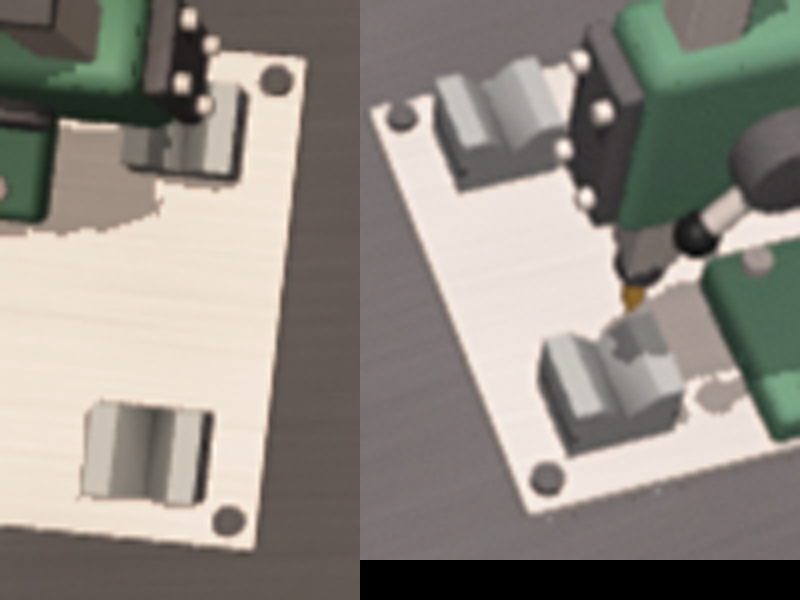

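Zoomed view: top image on the left, scene on the right. The V of the near block runs along zoomed x≈150 (y 405–500). The far block is half hidden by the head. The brass punch tip in the scene half is near (632,312), which is pixel (403,183).

```bash
python3 - <<'E'
from h import *
t=load("top0"); s=load("scene0")
hsv=cv2.cvtColor(t["color"],cv2.COLOR_RGB2HSV); 
g=t["color"].astype(float).mean(2)
# plate right edge: strongest falling gradient subpixel
def edge(prof,o):
    d=np.diff(prof); i=np.argmin(d); w=-d[max(i-1,0):i+2]; return o+max(i-1,0)+0.5+(w*np.arange(len(w))).sum()/w.sum()
R_=np.array([(edge(g[v,246:280],246),v) for v in range(160,272)])
N_=np.array([(u,edge(g[262:290,u],262)) for u in range(130,248)])
F_=np.array([(u,145+20-edge(g[145:165,u][::-1],0)-1) for u in range(254,265)])
W=[plane(t,p,.015)[:,:2] for p in(R_,N_,F_)]
def fit(p,thr=.003):
    for _ in range(3):
        vx,vy,x,y=cv2.fitLine(np.float32(p),cv2.DIST_HUBER,0,.0001,.0001).ravel(); n=np.array([-vy,vx]); r=(p-[x,y])@n; p=p[abs(r)<thr]
    return np.array([x,y],float),np.array([vx,vy],float),r.std(),len(p)
L=[fit(p) for p in W]
for l in L: print(l, np.degrees(np.arctan2(l[1][1],l[1][0])))
def inter(a,b):
    k=np.linalg.solve(np.c_[a[1],-b[1]],b[0]-a[0]); return a[0]+k[0]*a[1]
c1=inter(L[0],L[1]);c2=inter(L[0],L[2]);print("corners",c1,c2,np.linalg.norm(c1-c2))
z=lambda p:(np.float64(p)-0)/4-0.375+[190,140]
zs=lambda p:(np.float64(p)-[360,0])/4-0.375+[335,105]
print("Vbottom near",plane(t,z([[154,412],[146,500]]),.043))
print("top face near corners",plane(t,z([[95,408],[205,412],[195,503],[82,498]]),.059))
print("far front corners L,R",plane(t,z([[122,166],[236,175]]),.059), "Vbot far",plane(t,z([[178,172]]),.043))
print("tip scene",plane(s,zs([[632,313]]),.107))
print("scene plate corners near-right, far-right",plane(s,zs([[371,110],[530,515]]),.015))
print("band two-view",two(t,[358.28,160.56],s,[276.4,246.67]))
bs=np.array([[232.84,163.83],[247.52,157.69],[292.74,265.76],[278.05,271.91]])
print("scene ends",plane(s,[bs[:2].mean(0),bs[2:].mean(0),[276.4,246.67]],.051))
E
```

```text
(array([0.46318439, 0.0364143 ]), array([ 0.99216658, -0.12492184]), np.float64(0.00015470882093147494), 106) -7.176242407910417
(array([0.3906917 , 0.21689805]), array([0.12475488, 0.99218762]), np.float64(0.000297354426348166), 116) 82.83339936024784
(array([0.63304436, 0.03069329]), array([0.97477013, 0.22321101]), np.float64(0.000916505176919688), 3) 12.897701395827843
corners [0.36948162 0.04821224] [0.58890264 0.02058534] 0.22115340847592826
Vbottom near [[0.44737098 0.09749079 0.043     ]
 [0.39957324 0.10246294 0.043     ]]
top face near corners [[0.4502667  0.12641434 0.059     ]
 [0.44651808 0.06689061 0.059     ]
 [0.39786887 0.07298721 0.059     ]
 [0.4021354  0.13391142 0.059     ]]
far front corners L,R [[0.58156762 0.1103341  0.059     ]
 [0.57485073 0.04809244 0.059     ]] Vbot far [[0.57945778 0.08253661 0.043     ]]
tip scene [[0.60586948 0.08140568 0.107     ]]
scene plate corners near-right, far-right [[0.37128451 0.04897863 0.015     ]
 [0.64758471 0.01440363 0.015     ]]
band two-view (array([ 0.61746849, -0.19310546,  0.06144902]), np.float64(0.0019537248385793457))
scene ends [[ 0.38678629 -0.19155034  0.051     ]
 [ 0.66301343 -0.1937274   0.051     ]
 [ 0.6120704  -0.19282106  0.051     ]]
```

Call:
carry_out(
  series=[
    [[0,0,0.05],[0.3,-0.14,0.0],0.35],
    [[0,0,0.15],[1.2,-0.55,0.1],0.35],
    [[0,0,0.25],[2.3,-1.05,0.3],0.35],
    [[0,0,0.35],[3.4,-1.55,0.5],0.35],
    [[0,0,0.45],[4.5,-2.05,0.7],0.35],
    [[0,0,0.471],[5.6,-2.55,0.9],0.35],
    [[0,0,0.471],[6.6,-3.0,1.0],0.35],
    [[0,0,0.471],[7.3,-3.3,1.0],0.35],
    [[0,0,0.471],[7.65,-3.46,1.0],0.35],
    [[0,0,0.471],[7.65,-3.46,1.0],0.35],
    [[0,0,0.471],[7.65,-3.46,1.0],0.35],
    [[0,0,0.471],[7.65,-3.46,1.0],0.35],
  ],
)

```text
time_s: 1.6
position: [0.5193, -0.1949, 0.1489]
tool_rot: [1.0, -0.01, -0.0, 0.0]
ft_force: [-0.5, 0.3, -0.4]
finger_gap: 0.0556
grip_force: 0.0
```

```bash
python3 - <<'E'
from station import telemetry, camera
from h import *
s=telemetry.observe(); c=camera("wrist"); np.savez("wrist1.npz",pos=s["position"],rot=s["tool_rot"],**c)
print({k:np.round(v,4) for k,v in s.items()}); print(c["mount"],c["camera_matrix"])
cv2.imwrite("pics/w1.png",c["color"][:,:,::-1])
E
```

```text
{'time_s': np.float64(1.6), 'joint_positions': array([-4.7320e-01,  3.5430e-01, -8.2800e-02,  1.1337e+00, -4.0000e-04,
        2.6877e+00]), 'dq': array([ 0.0028, -0.0002,  0.0024, -0.0005,  0.002 ,  0.0019]), 'effort': array([ 2.46700e-01, -4.44685e+01,  2.63249e+01,  1.70000e-03,
        7.20000e-03, -2.60000e-03]), 'position': array([ 0.5193, -0.1949,  0.1489]), 'tool_rot': array([ 1.0e+00, -9.7e-03, -1.0e-04,  2.0e-04]), 'ft_force': array([-0.5258,  0.2865, -0.4174]), 'wrist_torque': array([ 0.0104, -0.0039,  0.0206]), 'grip_force': np.float64(0.0), 'finger_gap': np.float64(0.0556)}
[[-3.84217033e-04 -9.54177720e-01 -2.99240257e-01  7.63676748e-02]
 [ 9.99999219e-01 -1.06184604e-05 -1.25011534e-03  7.67728370e-04]
 [ 1.18965473e-03 -2.99240503e-01  9.54176978e-01 -1.74522934e-01]
 [ 0.00000000e+00  0.00000000e+00  0.00000000e+00  1.00000000e+00]] [[309.70691629   0.         318.1287034 ]
 [  0.         309.70691629 194.1620115 ]
 [  0.           0.           1.        ]]
```

View pics/w1.png

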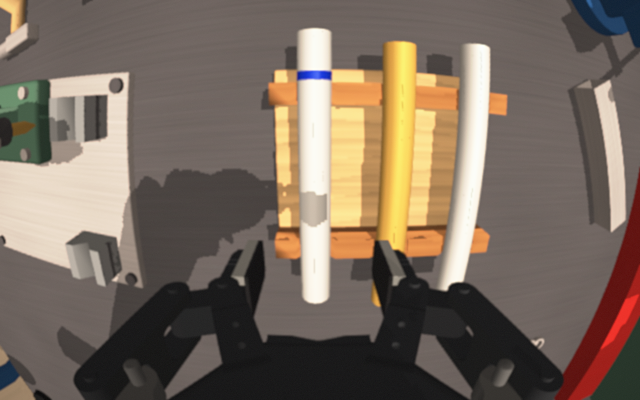

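Wrist view: the banded bar runs from (314,29) to (315,302) with the band at (314,75). The plate corners are (129,72) and (145,286). The near V-block sits around (93,257), the far one around (78,120), and the brass punch around (20,128). I'll measure these.

```bash
cat >> h.py <<'E'
def wray(w,px):
    K=w["camera_matrix"]; px=np.float64(px).reshape(-1,2)
    q=cv2.fisheye.undistortPoints(px.reshape(-1,1,2),K,np.zeros(4)).reshape(-1,2)
    M=w["mount"]; T=R.from_quat(w["rot"]).as_matrix()
    d=(np.c_[q,np.ones(len(q))]@M[:3,:3].T)@T.T
    return T@M[:3,3]+w["pos"], d
def wplane(w,px,z):
    o,d=wray(w,px); return o+d*((z-o[2])/d[:,2])[:,None]
E
python3 - <<'E'
from h import *
w=load("wrist1"); g=w["color"].astype(float).mean(2)
hsv=cv2.cvtColor(w["color"],cv2.COLOR_RGB2HSV)
v,u=np.nonzero((hsv[60:90,290:340,0]>105)&(hsv[60:90,290:340,0]<130)&(hsv[60:90,290:340,1]>150)); print("band",u.mean()+290,v.mean()+60,u.min()+290,u.max()+290)
mids=[]
for r in (40,50,60,110,130,150,170,240,270,290):
    row=hsv[r,285:345]; m=(row[:,1]<45)&(row[:,2]>150); ii=np.nonzero(m)[0]; a,b=ii[0]+285,ii[-1]+285
    # tangent planes of edges: intersect at z=axis via midpoint
    P=wplane(w,[[a-.5,r],[b+.5,r]],.051); mids.append([*P.mean(0)[:2],np.ptp(P[:,1])]); 
print(np.round(mids,4))
print("band pt",wplane(w,[[u.mean()+290,v.mean()+60]],.064))
print("end far (top z.051..)",wplane(w,[[314,28.5]],.055),"end near",wplane(w,[[315,302.5]],.051))
print("plate corners",wplane(w,[[129,72],[145,286.5]],.015))
print("tcp",w["pos"])
x0,y0=0,60
cv2.imwrite("pics/z2.png",cv2.resize(w["color"][60:300,0:160,::-1],None,fx=2.5,fy=2.5,interpolation=2)*1) if 0 else cv2.imwrite("pics/z2.png",np.hstack([cv2.resize(w["color"][y:y+100,0:130,::-1],None,fx=3,fy=4,interpolation=2) for y in (80,205)]))
E
```

```text
band 313.8076923076923 74.44871794871796 298 330
[[ 0.6493 -0.1943  0.0284]
 [ 0.6402 -0.1946  0.0292]
 [ 0.6312 -0.1944  0.0292]
 [ 0.587  -0.1931  0.027 ]
 [ 0.5693 -0.1927  0.0272]
 [ 0.5514 -0.1923  0.0276]
 [ 0.5331 -0.1923  0.0271]
 [ 0.4634 -0.1907  0.0273]
 [ 0.4291 -0.1909  0.0286]
 [ 0.4039 -0.1903  0.0297]]
band pt [[ 0.6171763  -0.19371621  0.064     ]]
end far (top z.051..) [[ 0.6588083  -0.19456703  0.055     ]] end near [[ 0.38701319 -0.18931882  0.051     ]]
plate corners [[0.64502927 0.01214441 0.015     ]
 [0.37205509 0.04279608 0.015     ]]
tcp [ 0.51928913 -0.19487448  0.14888886]
```

View pics/z2.png

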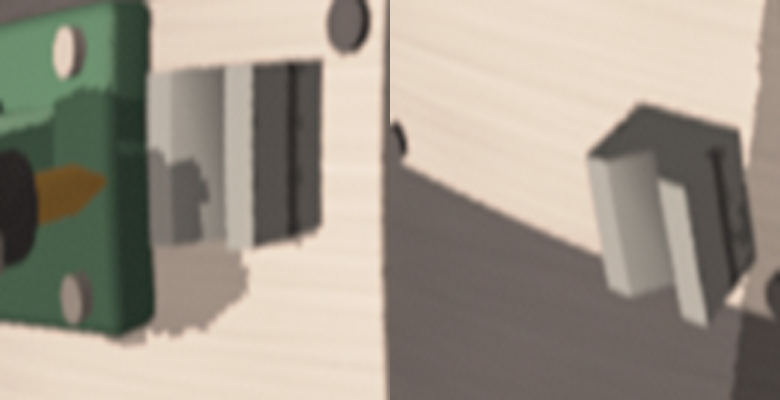

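Zoomed wrist crop: far block V inner edges at zoomed x≈172 and 225, punch tip at (105,180). Near block V inner edges run from about (608,155) to (630,297), and from (660,180) to (683,318).

```bash
python3 - <<'E'
from h import *
w=load("wrist1"); s=load("scene0")
f=lambda p,y:np.float64(p)/[3,4]-[1/3,.375]+[0,y]
ex=np.array([.99217,-.12492]);ey=np.array([.12492,.99217]); c=np.array([.3695,.0482])
pf=lambda P:np.round((P[:,:2]-c)@np.c_[ex,ey]*1000-[140,60],1)
print("far L,R edges front/back",pf(wplane(w,f([[172,245],[225,245],[172,70],[225,70]],80),.059)))
print("near L,R",pf(wplane(w,f([[218,155],[270,180],[240,297],[293,318]],205),.059)))
o1,d1=wray(w,f([[105,180]],80)); o2,d2=ray(s,[402.6,183]);
t=np.linalg.lstsq(np.c_[d1[0],-d2[0]],o2-o1,rcond=None)[0]; a=o1+t[0]*d1[0];b=o2+t[1]*d2[0]; print("tip",a,b,pf(np.array([a,b])))
print("tip plane",pf(wplane(w,f([[105,180]],80),.107)))
E
```

```text
far L,R edges front/back [[ 64.   15.9]
 [ 64.7 -15.5]
 [113.5  14.3]
 [112.2 -16.4]]
near L,R [[ -63.4   13. ]
 [ -66.1  -17.5]
 [-116.8   16. ]
 [-116.7  -16.6]]
tip [0.60398428 0.08299671 0.10320648] [0.60407366 0.08293572 0.10313228] [[88.3  3.8]
 [88.4  3.8]]
tip plane [[88.8 -1. ]]
```

Call:
carry_out(
  series=[
    [[0,0,-0.1],[0,-0.05,0],0.35],
    [[0,0,-0.28],[0,-0.05,0],0.35],
    [[0,0,-0.46],[0,-0.05,0],0.35],
    [[0,0,-0.64],[0,-0.05,0],0.35],
    [[0,0,-0.82],[0,-0.05,0],0.35],
    [[0,0,-1.0],[0,-0.05,0],0.35],
    [[0,0,-1.18],[0,-0.05,0],0.35],
    [[0,0,-1.36],[0,-0.05,0],0.35],
    [[0,0,-1.54],[0,-0.05,0],0.35],
    [[0,0,-1.72],[0,-0.05,0],0.35],
    [[0,0,-1.9],[0,-0.05,0],0.35],
    [[0,0,-2.08],[0,-0.05,0],0.35],
    [[0,0,-2.26],[0,-0.05,0],0.35],
    [[0,0,-2.44],[0,-0.05,0],0.35],
    [[0,0,-2.62],[0,-0.05,0],0.35],
    [[0,0,-2.8],[0,-0.05,0],0.35],
    [[0,0,-2.98],[0,-0.05,0],0.35],
    [[0,0,-3.1416],[0,-0.05,0],0.35],
    [[0,0,-3.1416],[0,-0.05,0],0.35],
    [[0,0,-3.1416],[0,-0.05,0],0.35],
  ],
)

```text
time_s: 4.15
position: [0.5199, -0.1916, 0.1489]
tool_rot: [0.01, 1.0, -0.0, 0.0]
ft_force: [-0.3, -0.3, 0.5]
finger_gap: 0.0554
grip_force: 0.0
```

Call:
carry_out(
  squeeze=80,
  series=[
    [[0,0,0],[0,-0.01,0.3],0.35],
    [[0,0,0],[0,-0.01,0.8],0.35],
    [[0,0,0],[0,-0.01,1.3],0.35],
    [[0,0,0],[0,-0.01,1.8],0.35],
    [[0,0,0],[0,-0.01,2.15],0.35],
    [[0,0,0],[0,-0.01,2.3],0.35],
    [[0,0,0],[0,-0.01,2.3],0.35],
    [[0,0,0],[0,-0.01,2.3],0.5],
    [[0,0,0],[0,-0.01,2.3],0.7],
    [[0,0,0],[0,-0.01,2.3],1.0],
    [[0,0,0],[0,-0.01,2.3],1.0],
    [[0,0,0],[0,-0.01,2.3],1.0],
    [[0,0,0],[0,-0.01,2.3],1.0],
    [[0,0,0],[0,-0.01,2.3],1.0],
  ],
)

```text
time_s: 5.9
position: [0.5201, -0.1917, 0.0338]
tool_rot: [0.009, 1.0, -0.0, -0.0]
ft_force: [-0.3, -1.1, -0.5]
finger_gap: 0.0002
grip_force: 0.0
```

```bash
python3 - <<'E'
from station import telemetry, camera
from h import *
s=telemetry.observe(); print(s["position"],s["finger_gap"],s["joint_positions"])
ims=[]
for n in("wrist","scene"):
    c=camera(n); np.savez(n+"2.npz",pos=s["position"],rot=s["tool_rot"],**c); ims.append(c["color"][:,:,::-1])
cv2.imwrite("pics/s2.png",np.vstack([cv2.resize(ims[0],(480,300)),cv2.resize(ims[1][100:325,100:460],(480,300))]))
E
```

```text
[ 0.52005741 -0.1916666   0.03377989] 0.000247376497592236 [-4.67522825e-01  4.40495064e-01 -2.69749114e-01  8.60542614e-01
 -6.06059523e-05 -4.50346949e-01]
```

View pics/s2.png

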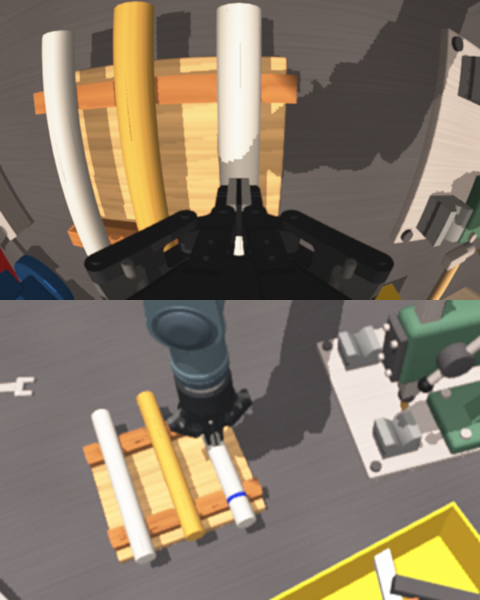

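```bash
python3 - <<'E'
from h import *
w=load("wrist2"); s=load("scene2"); hs=cv2.cvtColor(s["color"],cv2.COLOR_RGB2HSV)
x0,y0=235,200; sub=hs[y0:280,x0:310]; v,u=np.nonzero((sub[...,0]>105)&(sub[...,0]<130)&(sub[...,1]>150)); print("scene band",u.mean()+x0,v.mean()+y0)
hw=cv2.cvtColor(w["color"],cv2.COLOR_RGB2HSV)
for r in (20,60,100,150,190):
    m=(hw[r,270:370,1]<45)&(hw[r,270:370,2]>130); ii=np.nonzero(m)[0]; 
    P=wplane(w,[[ii[0]+269.5,r],[ii[-1]+270.5,r]],.051); print(r,ii[0]+270,ii[-1]+270,np.round(P.mean(0),4),np.ptp(P[:,1]))
print("tcp in scene px",proj(s,[[.520,-.1917,.0338],[.520,-.1917,.066]]))
a=cv2.resize(s["color"][165:265,215:305,::-1],None,fx=5,fy=5,interpolation=2)
b=cv2.resize(w["color"][220:360,260:380,::-1],None,fx=2.9,fy=3.5714,interpolation=2)
o=np.hstack([a,cv2.resize(b,(350,500))]); cv2.imwrite("pics/z3.png",o); print(o.shape)
E
```

```text
scene band 276.4 246.66666666666666
20 289 347 [ 0.4016 -0.1903  0.051 ] 0.029472728103524942
60 289 347 [ 0.4228 -0.1906  0.051 ] 0.02936418646020958
100 290 346 [ 0.4433 -0.191   0.051 ] 0.028579495220338924
150 291 345 [ 0.469  -0.1914  0.051 ] 0.028273254678723547
190 292 344 [ 0.4905 -0.1918  0.051 ] 0.02815765333386752
tcp in scene px [[261.71774954 213.51731784]
 [260.30633352 205.57269787]]
(500, 800, 3)
```

View pics/z3.png

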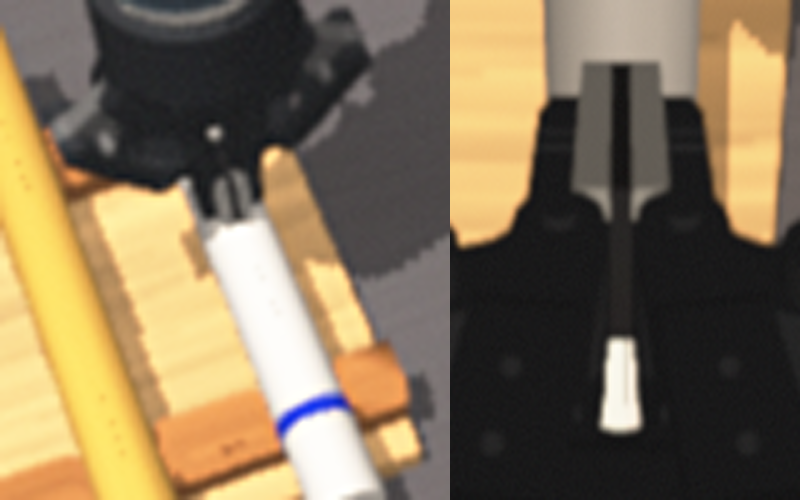

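```bash
python3 - <<'E'
from h import *
w=load("wrist2"); s=load("scene2")
for x in (.509,.520,.531):
    o,d=wray(w,[[319,237.5]]); print(x,o+d[0]*(x-o[0])/d[0,0])
for p in ((238,222),(215,222),(255,212)):
    q=np.float64(p)/5-.4+[215,165]; o,d=ray(s,q)
    for x in (.509,.531): print(p,x,o+d[0]*(x-o[0])/d[0,0])
E
```

```text
0.509 [ 0.509      -0.19167548  0.0704671 ]
0.52 [ 0.52      -0.1917706  0.0473193]
0.531 [ 0.531      -0.19186572  0.0241715 ]
(238, 222) 0.509 [ 0.509      -0.18681479  0.03188442]
(238, 222) 0.531 [ 0.531      -0.19131459  0.06923648]
(215, 222) 0.509 [ 0.509      -0.19639588  0.03825596]
(215, 222) 0.531 [ 0.531      -0.20051182  0.07535274]
(255, 212) 0.509 [ 0.509      -0.17896429  0.03491301]
(255, 212) 0.531 [ 0.531      -0.18377863  0.07214373]
```

```bash
python3 - <<'E'
from h import *
w=load("wrist1"); M=w["mount"]
q=cv2.fisheye.undistortPoints(np.float64([[[264,242]],[[374,242]],[[264,296]],[[376,296]]]),w["camera_matrix"],np.zeros(4)).reshape(-1,2)
d=np.c_[q,np.ones(4)]@M[:3,:3].T; o=M[:3,3]
for di,y in zip(d,(-.0278,.0278)*2): print(o+di*(y-o[1])/di[1])
a=cv2.resize(w["color"][225:345,220:420,::-1],None,fx=4,fy=4,interpolation=2); cv2.imwrite("pics/z4.png",a)
E
```

```text
[ 0.00476917 -0.0278     -0.03000163]
[ 0.0098256   0.0278     -0.04022128]
[-0.02087138 -0.0278     -0.04285217]
[-0.01079553  0.0278     -0.05657922]
```

View pics/z4.png

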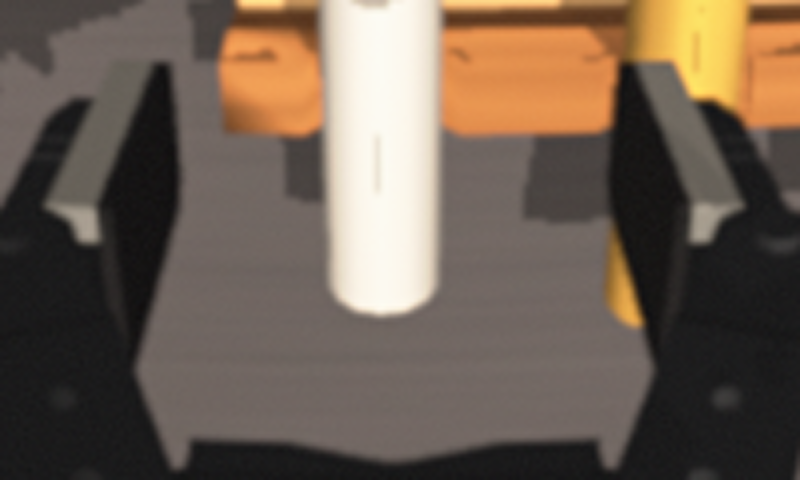

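The pictures show the real finger ends about 37 mm short of the reported TCP: visible tips at z≈0.07 with the reported TCP at 0.034, in both wrist and scene views. The fingers closed above the bar and it did not move. I reopen and go deeper, watching the force.

Call:
carry_out(
  squeeze=80,
  series=[
    [[0,0,0],[0,-0.01,-0.3],1.0],
    [[0,0,0],[0,-0.01,-0.4],0.35],
    [[0,0,0],[0,-0.01,-0.4],0.35],
    [[0,0,0],[0,-0.01,-0.4],0.35],
    [[0,0,0],[0,-0.01,-0.4],0.35],
    [[0,0,0],[0,-0.01,-0.4],0.35],
    [[0,0,0],[0,-0.01,-0.1],0.35],
    [[0,0,0],[0,-0.01,0.15],0.35],
    [[0,0,0],[0,-0.01,0.3],0.35],
    [[0,0,0],[0,-0.01,0.45],0.35],
    [[0,0,0],[0,-0.01,0.45],0.35],
  ],
)

```text
time_s: 7.38
position: [0.5195, -0.1919, 0.0105]
tool_rot: [0.009, 1.0, 0.0, -0.001]
ft_force: [0.6, 0.5, -0.5]
finger_gap: 0.0557
grip_force: 0.0
```

```bash
python3 - <<'E'
from station import telemetry, camera
from h import *
s=telemetry.observe(); print(s["position"],s["finger_gap"],s["ft_force"])
ims=[]
for n in("wrist","scene"):
    c=camera(n); np.savez(n+"3.npz",pos=s["position"],rot=s["tool_rot"],**c); ims.append(c["color"][:,:,::-1])
cv2.imwrite("pics/s3.png",np.hstack([cv2.resize(ims[0][200:350,220:420],(400,500)),cv2.resize(ims[1][165:265,215:305],(400,500))]))
E
```

```text
[ 0.51950322 -0.19188675  0.01053656] 0.05566484820031509 [ 0.57608148  0.48505192 -0.46409401]
```

View pics/s3.png

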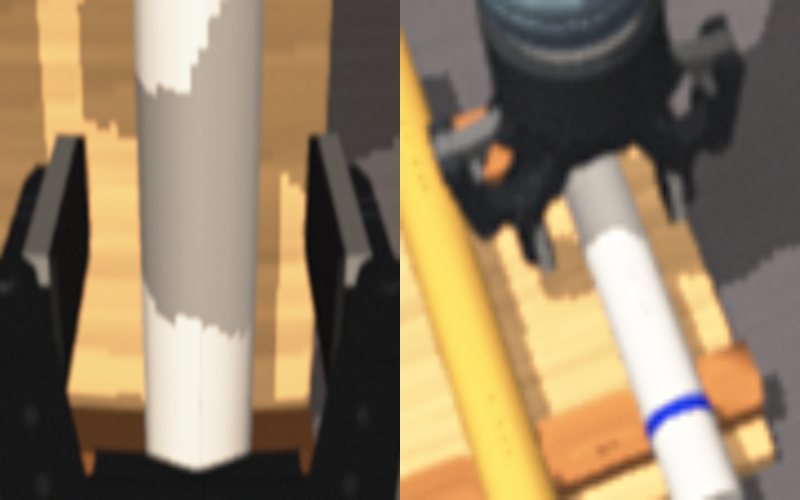

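The fingers stand open on either side of the bar, centred, and clear of the brass bar. I go down 12 mm more and close.

Call:
carry_out(
  squeeze=80,
  series=[
    [[0,0,0],[0,0,0.1],0.35],
    [[0,0,0],[0,0,0.24],0.35],
    [[0,0,0],[0,0,0.24],0.5],
    [[0,0,0],[0,0,0.24],0.6],
    [[0,0,0],[0,0,0.24],1.0],
    [[0,0,0],[0,0,0.24],1.0],
    [[0,0,0],[0,0,0.24],1.0],
    [[0,0,0],[0,0,0.24],1.0],
  ],
)

```text
time_s: 8.48
position: [0.5202, -0.1916, -0.0003]
tool_rot: [0.008, 1.0, 0.0, 0.0]
ft_force: [-0.9, 3.6, 5.4]
finger_gap: 0.028
grip_force: 78.7
```

Call:
carry_out(
  series=[
    [[0,0,0],[0,0,-0.1],1.0],
    [[0,0,0],[0,0,-0.35],1.0],
    [[0,0,0],[0,0,-0.75],1.0],
    [[0,0,0],[0,0,-1.15],1.0],
    [[0,0,0],[0,0,-1.5],1.0],
    [[0,0,0],[0.1,0.2,-1.6],1.0],
    [[0,0,0.02],[0.4,0.6,-1.6],1.0],
    [[0,0,0.05],[0.8,1.2,-1.6],1.0],
    [[0,0,0.08],[1.2,1.9,-1.6],1.0],
    [[0,0,0.109],[1.52,2.6,-1.6],1.0],
    [[0,0,0.109],[1.52,3.3,-1.6],1.0],
    [[0,0,0.109],[1.52,4.0,-1.6],1.0],
    [[0,0,0.109],[1.52,4.7,-1.6],1.0],
    [[0,0,0.109],[1.52,5.3,-1.6],1.0],
    [[0,0,0.109],[1.52,5.65,-1.5],1.0],
    [[0,0,0.109],[1.52,5.77,-1.3],1.0],
    [[0,0,0.109],[1.52,5.77,-1.15],1.0],
    [[0,0,0.109],[1.52,5.77,-1.1],1.0],
    [[0,0,0.109],[1.52,5.77,-1.1],1.0],
    [[0,0,0.109],[1.52,5.77,-1.1],1.0],
  ],
)

```text
time_s: 10.98
position: [0.4494, 0.0972, 0.0545]
tool_rot: [0.063, 0.998, -0.0, 0.0]
ft_force: [0.2, -0.3, -4.7]
finger_gap: 0.0277
grip_force: 79.5
```

```bash
python3 - <<'E'
from station import telemetry, camera
from h import *
s=telemetry.observe(); print({k:np.round(v,4) for k,v in s.items()})
ims=[]
for n in("top","scene","wrist"):
    c=camera(n); np.savez(n+"4.npz",pos=s["position"],rot=s["tool_rot"],**c); ims.append(c["color"][:,:,::-1])
cv2.imwrite("pics/s4.png",np.hstack([cv2.resize(ims[1][60:240,320:470],(400,480)),cv2.resize(ims[2],(400,480))]))
c=load("scene4"); hs=cv2.cvtColor(c["color"],cv2.COLOR_RGB2HSV)
x0,x1,y0,y1=320,470,100,260; sub=hs[y0:y1,x0:x1]; v,u=np.nonzero((sub[...,0]>112)&(sub[...,0]<128)&(sub[...,1]>170)); print("band",u.mean()+x0,v.mean()+y0,len(u))
z=s["position"][2]+.0513
ex=np.array([.99217,-.12492]);ey=np.array([.12492,.99217])
P=plane(c,[[u.mean()+x0,v.mean()+y0]],z+.0105); print(P,(P[:,:2]-[.5153,.0898])@np.c_[ex,ey], "tcp",(s["position"][:2]-[.5153,.0898])@np.c_[ex,ey])
E
```

```text
{'time_s': np.float64(10.975), 'joint_positions': array([ 7.490e-02,  2.507e-01, -4.931e-01,  8.265e-01, -2.000e-04,
        2.020e-01]), 'dq': array([ 0.004 , -0.0014,  0.0033,  0.0011,  0.001 ,  0.0004]), 'effort': array([-9.00000e-04, -3.80108e+01,  2.44386e+01, -9.50000e-03,
       -8.30000e-03, -5.00000e-04]), 'position': array([0.4494, 0.0972, 0.0545]), 'tool_rot': array([ 6.35e-02,  9.98e-01, -0.00e+00,  3.00e-04]), 'ft_force': array([ 0.1599, -0.2681, -4.7301]), 'wrist_torque': array([-0.0257,  0.031 ,  0.0274]), 'grip_force': np.float64(79.4735), 'finger_gap': np.float64(0.0277)}
band 385.77777777777777 158.77777777777777 9
[[0.5457298  0.0735403  0.11630591]] [[ 0.03222269 -0.0123311 ]] tcp [-0.06631625 -0.00093104]
```

View pics/s4.png

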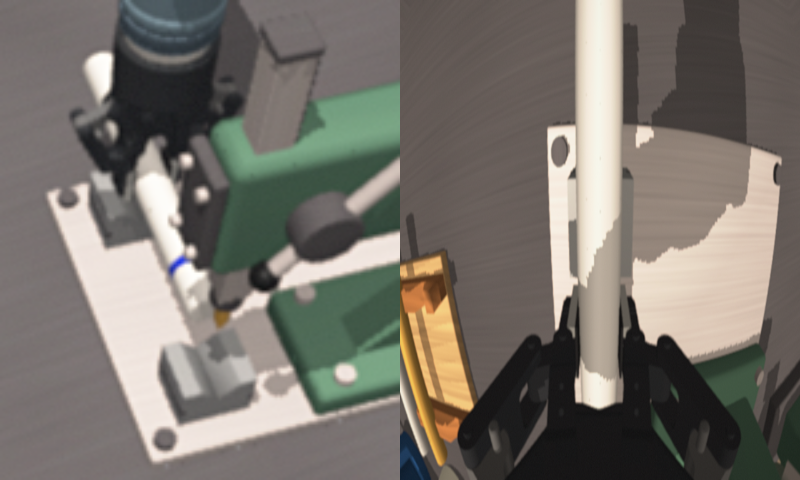

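The bar hangs level over the V line: in the wrist view it is centred over the near block, and the band shows at u≈+32 mm. I lower it a little, go forward 19 mm, then down to just above the V.

Call:
carry_out(
  series=[
    [[0,0,0],[0,0,0.15],1.0],
    [[0,0,0],[0,0,0.35],1.0],
    [[0,0,0],[0,0,0.45],1.0],
    [[0,0,0],[-0.1,0,0.45],1.0],
    [[0,0,0],[-0.25,0,0.45],1.0],
    [[0,0,0],[-0.38,0,0.45],1.0],
    [[0,0,0],[-0.38,0.01,0.45],1.0],
    [[0,0,0],[-0.38,0.01,0.45],1.0],
    [[0,0,0],[-0.38,0.01,0.55],1.0],
    [[0,0,0],[-0.38,0.01,0.65],1.0],
    [[0,0,0],[-0.38,0.01,0.72],1.0],
    [[0,0,0],[-0.38,0.01,0.77],1.0],
    [[0,0,0],[-0.38,0.01,0.77],1.0],
    [[0,0,0],[-0.38,0.01,0.77],1.0],
    [[0,0,0],[-0.38,0.01,0.77],1.0],
  ],
)

```text
time_s: 13.0
position: [0.4681, 0.0957, 0.0159]
tool_rot: [0.063, 0.998, -0.0, 0.0]
ft_force: [0.3, 0.7, -4.4]
finger_gap: 0.0276
grip_force: 79.5
```

Call:
carry_out(
  series=[
    [[0,0,0],[0,0,0.02],1.0],
    [[0,0,0],[0,0,0.04],1.0],
    [[0,0,0],[0,0,0.06],1.0],
    [[0,0,0],[0,0,0.07],1.0],
    [[0,0,0],[0,0,0.07],1.0],
    [[0,0,0],[0,0,0.07],1.0],
  ],
)

```text
time_s: 13.75
position: [0.4685, 0.0963, 0.0128]
tool_rot: [0.063, 0.998, 0.001, 0.0]
ft_force: [-1.2, 3.8, 3.5]
finger_gap: 0.0279
grip_force: 80.0
```

Call:
carry_out(
  series=[
    [[0,0,0],[0,0.01,0.0],1.0],
    [[0,0,0],[0,0.02,0.01],1.0],
    [[0,0,0],[0,0.02,0.01],1.0],
    [[0,0,0],[0,0.02,0.01],1.0],
  ],
)

```text
time_s: 14.25
position: [0.4685, 0.0963, 0.0126]
tool_rot: [0.063, 0.998, -0.001, 0.001]
ft_force: [-3.7, 1.3, 9.7]
finger_gap: 0.0278
grip_force: 81.1
```

Seated: lateral force is near zero and the bar is loaded about 14 N on the blocks. I check the band position before sliding.

```bash
cat > band.py <<'E'
from station import telemetry, camera
from h import *
s=telemetry.observe(); c=camera("scene"); np.savez("sceneb.npz",**c)
ex=np.array([.99217,-.12492]);ey=np.array([.12492,.99217]); vm=np.array([.5153,.0898])
pf=lambda P:np.round((np.atleast_2d(P)[:,:2]-vm)@np.c_[ex,ey]*1000,1)
hs=cv2.cvtColor(c["color"],cv2.COLOR_RGB2HSV); x0,x1,y0,y1=320,470,100,260; sub=hs[y0:y1,x0:x1]
v,u=np.nonzero((sub[...,0]>108)&(sub[...,0]<128)&(sub[...,1]>140)); px=np.c_[u+x0,v+y0]
print(px.tolist()); 
def q(a,z): # predicted px of a band-surface point
    return proj(c,[*(vm+a/1000*ex),z])
print("tcp",pf(s["position"]),s["position"],s["ft_force"],s["wrist_torque"])
# for a seated bar, cast each ray to the cylinder top surface (axis z .064, r .015)
for p in px:
    o,d=ray(c,p); d=d[0]; on=np.array([(o[:2]-vm)@ey,o[2]-.064]); dn=np.array([d[:2]@ey,d[2]])
    A=dn@dn;B=on@dn;C=on@on-.015**2; D=B*B-A*C
    if D>0: t=(-B-D**.5)/A; P=o+t*d; print(p,pf(P)[0],round(P[2],4))
E
python3 band.py
```

```text
[[393, 174], [394, 174], [395, 174], [396, 174], [390, 175], [391, 175], [392, 175], [393, 175], [394, 175], [395, 175], [396, 175], [397, 175], [388, 176], [389, 176], [390, 176], [391, 176], [387, 177], [388, 177], [389, 177], [386, 178], [387, 178], [388, 178], [385, 179], [386, 179], [387, 179], [386, 180]]
tcp [[-47.3   0.6]] [0.46848576 0.09628583 0.01263333] [-3.69895842  1.31562431  9.6755276 ] [0.28231976 0.57229819 0.07585335]
[393 174] [48.5  2.3] 0.0788
[394 174] [48.7  4.4] 0.0783
[395 174] [48.7  6.8] 0.0774
[396 174] [48.3  9.4] 0.0757
[390 175] [48.8 -4.4] 0.0783
[391 175] [49.7 -2.6] 0.0788
[392 175] [50.4 -0.7] 0.079
[393 175] [50.9  1.3] 0.0789
[394 175] [51.3  3.5] 0.0786
[395 175] [51.4  5.7] 0.0779
[396 175] [51.2  8.2] 0.0766
[397 175] [50.2 11.1] 0.0741
[388 176] [48.8 -8.6] 0.0763
[389 176] [50.  -6.9] 0.0773
[390 176] [51.  -5.2] 0.0781
[391 176] [51.9 -3.4] 0.0786
[387 177] [ 49.5 -10.8] 0.0744
[388 177] [50.9 -9.2] 0.0758
[389 177] [52.1 -7.6] 0.0769
[386 178] [ 49.7 -12.7] 0.0719
[387 178] [ 51.4 -11.4] 0.0738
[388 178] [52.9 -9.9] 0.0753
[385 179] [ 49.4 -14.4] 0.0683
[386 179] [ 51.5 -13.3] 0.071
[387 179] [ 53.3 -12. ] 0.073
[386 180] [ 53.3 -13.8] 0.0699
```

Band at u≈50 mm, about 40 mm short of the punch. I slide 39.5 mm along the V's under light load.

Call:
carry_out(
  series=[
    [[0,0,0],[-0.02,0,0],1.0],
    [[0,0,0],[-0.06,0,0],1.0],
    [[0,0,0],[-0.11,0,0],1.0],
    [[0,0,0],[-0.16,0,0],1.0],
    [[0,0,0],[-0.21,0,0],1.0],
    [[0,0,0],[-0.26,0,0],1.0],
    [[0,0,0],[-0.31,0,0],1.0],
    [[0,0,0],[-0.36,0,0],1.0],
    [[0,0,0],[-0.4,0,0],1.0],
    [[0,0,0],[-0.4,0,0],1.0],
  ],
)

```text
time_s: 15.55
position: [0.4674, 0.0965, 0.0123]
tool_rot: [0.062, 0.998, 0.001, -0.016]
ft_force: [-49.1, 6.6, 65.1]
finger_gap: 0.0281
grip_force: 86.8
```

The bar stuck instead of sliding: the ratio of backward to upward force is 49/65≈0.75, the friction cone of the V with too much down-load. I relieve it and measure.

Call:
carry_out(
  series=[
    [[0,0,0],[0.15,0,0],1.0],
    [[0,0,0],[0.3,0,0],1.0],
    [[0,0,0],[0.4,0,-0.01],1.0],
    [[0,0,0],[0.4,0,-0.02],1.0],
    [[0,0,0],[0.4,0,-0.02],1.0],
  ],
)

```text
time_s: 16.18
position: [0.4678, 0.0964, 0.0127]
tool_rot: [0.063, 0.998, -0.0, -0.0]
ft_force: [-3.4, 1.0, 5.2]
finger_gap: 0.0274
grip_force: 80.2
```

```bash
python3 band.py | grep -v '^\[\['| awk 'NR==1{print} NR>1{gsub(/[\[\]]/,"");s+=$3;n++} END{print s/n,n}'; python3 -c "
from station import telemetry as t;s=t.observe();print(s)"
```

```text
tcp [[-47.9   0.6]] [0.46783792 0.09637717 0.01269422] [-3.3565169   1.00620156  5.18568868] [0.07979549 0.47639673 0.11639512]
50.0958 24
{'time_s': 16.225, 'joint_positions': array([ 7.06493334e-02,  3.33357149e-01, -5.03702040e-01,  7.34736030e-01,
       -5.53494807e-04,  1.96980391e-01]), 'dq': array([-0.00053009, -0.00046023,  0.00119441,  0.00126623, -0.00100706,
       -0.00053061]), 'effort': array([ -0.70379276, -37.12317467,  21.88292027,  -1.15054004,
        -0.21347896,   0.15071325]), 'position': array([0.46779796, 0.09637258, 0.01266378]), 'tool_rot': array([ 6.31233850e-02,  9.98005567e-01, -3.40907366e-04, -4.58059009e-04]), 'ft_force': array([-3.47802626, -0.32991164,  4.47040593]), 'wrist_torque': array([0.08315428, 0.53939858, 0.1945504 ]), 'grip_force': 80.2249002456665, 'finger_gap': 0.028016092063730208}
```

Call:
carry_out(
  series=[
    [[0,0,0],[0,0,-0.015],1.0],
    [[0,0,0],[0,0,-0.03],1.0],
    [[0,0,0],[0,0,-0.03],1.0],
    [[0,0,0],[-0.03,0,-0.03],1.0],
    [[0,0,0],[-0.06,0,-0.03],1.0],
    [[0,0,0],[-0.09,0,-0.03],1.0],
    [[0,0,0],[-0.12,0,-0.03],1.0],
    [[0,0,0],[-0.12,0,-0.03],1.0],
  ],
)

```text
time_s: 17.23
position: [0.4743, 0.0959, 0.0143]
tool_rot: [0.063, 0.998, -0.0, 0.0]
ft_force: [0.2, 0.7, -4.1]
finger_gap: 0.0276
grip_force: 79.7
```

Call:
carry_out(
  series=[
    [[0,0,0],[0,0,0.015],1.0],
    [[0,0,0],[0,0,0.022],1.0],
    [[0,0,0],[0,0,0.022],1.0],
  ],
)

```text
time_s: 17.6
position: [0.4739, 0.0959, 0.0131]
tool_rot: [0.063, 0.998, -0.0, -0.0]
ft_force: [0.3, -0.6, -5.4]
finger_gap: 0.0277
grip_force: 79.6
```

Call:
carry_out(
  series=[
    [[0,0,0],[0,0,0.006],1.0],
    [[0,0,0],[0,0,0.01],1.0],
    [[0,0,0],[0,0,0.01],1.0],
  ],
)

```text
time_s: 17.98
position: [0.4741, 0.0958, 0.0128]
tool_rot: [0.063, 0.998, -0.0, 0.0]
ft_force: [-0.6, -0.4, -1.5]
finger_gap: 0.028
grip_force: 79.7
```

Call:
carry_out(
  series=[
    [[0,0,0],[-0.03,0,0],1.0],
    [[0,0,0],[-0.06,0,0],1.0],
    [[0,0,0],[-0.09,0,0],1.0],
    [[0,0,0],[-0.12,0,0],1.0],
    [[0,0,0],[-0.15,0,0],1.0],
    [[0,0,0],[-0.18,0,0],1.0],
    [[0,0,0],[-0.18,0,0],1.0],
  ],
)

```text
time_s: 18.85
position: [0.4807, 0.0948, 0.0127]
tool_rot: [0.063, 0.998, -0.0, -0.002]
ft_force: [-7.0, -1.1, 5.3]
finger_gap: 0.0278
grip_force: 80.5
```

It slides under light load, but the forward push builds down-force, so I ease up slightly while continuing.

Call:
carry_out(
  series=[
    [[0,0,0],[-0.02,0,-0.008],1.0],
    [[0,0,0],[-0.05,0,-0.01],1.0],
    [[0,0,0],[-0.08,0,-0.01],1.0],
    [[0,0,0],[-0.11,0,-0.012],1.0],
    [[0,0,0],[-0.14,0,-0.012],1.0],
    [[0,0,0],[-0.17,0,-0.012],1.0],
    [[0,0,0],[-0.17,0,-0.012],1.0],
  ],
)

```text
time_s: 19.73
position: [0.4916, 0.0937, 0.0133]
tool_rot: [0.063, 0.998, 0.0, 0.0]
ft_force: [-0.5, 0.0, -4.9]
finger_gap: 0.0275
grip_force: 79.7
```

Call:
carry_out(
  series=[
    [[0,0,0],[0,0,0.006],1.0],
    [[0,0,0],[-0.01,0,0.008],1.0],
    [[0,0,0],[-0.04,0,0.008],1.0],
    [[0,0,0],[-0.07,0,0.008],1.0],
    [[0,0,0],[-0.1,0,0.007],1.0],
    [[0,0,0],[-0.13,0,0.006],1.0],
    [[0,0,0],[-0.16,0,0.005],1.0],
    [[0,0,0],[-0.16,0,0.005],1.0],
  ],
)

```text
time_s: 20.72
position: [0.4998, 0.0927, 0.0131]
tool_rot: [0.063, 0.998, 0.0, 0.0]
ft_force: [-0.2, -0.6, -3.7]
finger_gap: 0.0282
grip_force: 79.7
```

Call:
carry_out(
  series=[
    [[0,0,0],[-0.02,0,0.004],1.0],
    [[0,0,0],[-0.05,0,0.004],1.0],
    [[0,0,0],[-0.08,0,0.004],1.0],
    [[0,0,0],[-0.11,0,0.004],1.0],
    [[0,0,0],[-0.14,0,0.004],1.0],
    [[0,0,0],[-0.166,0,0.004],1.0],
    [[0,0,0],[-0.166,0,0.004],1.0],
    [[0,0,0],[-0.166,0,0.004],1.0],
  ],
)

```text
time_s: 21.72
position: [0.5079, 0.0915, 0.0129]
tool_rot: [0.063, 0.998, -0.0, 0.0]
ft_force: [-2.0, -2.5, -3.1]
finger_gap: 0.0277
grip_force: 79.7
```

```bash
python3 band.py | grep -v '^\[\['; python3 - <<'E'
from h import *
c=load("sceneb"); im=c["color"]
# brass tip: orange-brown pixels near (403,183)
h=cv2.cvtColor(im,cv2.COLOR_RGB2HSV); s0=load("scene0")
for n,k in(("now",c),("start",s0)):
    hh=cv2.cvtColor(k["color"],cv2.COLOR_RGB2HSV)[165:200,385:420]
    v,u=np.nonzero((hh[...,0]>8)&(hh[...,0]<28)&(hh[...,1]>110)); print(n,[(int(r)+165,int(u[v==r].min())+385,int(u[v==r].max())+385) for r in np.unique(v)])
vm=np.array([.5153,.0898]);ex=np.array([.99217,-.12492])
print("pred tip px",proj(c,[*(vm+.09*ex),.107]))
E
```

```text
tcp [[-7.6  0.8]] [0.50785515 0.09151992 0.01285091] [-1.99988552 -2.47536949 -3.08560044] [-0.37023867  0.26698103  0.08465243]
[401 189] [87.2  5.3] 0.078
[402 189] [87.2  7.7] 0.0769
[397 190] [87.6 -3.6] 0.0786
[398 190] [88.3 -1.7] 0.0789
[399 190] [88.9  0.2] 0.079
[400 190] [89.4  2.2] 0.0788
[401 190] [89.7  4.3] 0.0784
[402 190] [89.8  6.6] 0.0775
[403 190] [89.4  9.1] 0.0759
[404 190] [88.1 12.3] 0.0725
[396 191] [88.8 -6.1] 0.0777
[397 191] [89.7 -4.4] 0.0784
[398 191] [90.5 -2.6] 0.0788
[399 191] [91.2 -0.7] 0.079
[400 191] [91.7  1.3] 0.0789
[394 192] [ 88.6 -10. ] 0.0752
[395 192] [89.8 -8.4] 0.0764
[396 192] [90.9 -6.8] 0.0774
[397 192] [91.8 -5.1] 0.0781
[393 193] [ 89. -12.] 0.073
[394 193] [ 90.5 -10.6] 0.0746
[395 193] [91.8 -9.1] 0.0759
[392 194] [ 89.  -13.8] 0.0699
[393 194] [ 90.8 -12.6] 0.0722
[394 194] [ 92.4 -11.2] 0.074
[392 195] [ 90.7 -14.2] 0.0688
[393 195] [ 92.6 -13.1] 0.0713
now [(176, 402, 402), (177, 401, 405), (178, 401, 405), (179, 401, 404), (180, 401, 404), (181, 401, 403), (182, 402, 402)]
start [(176, 401, 402), (177, 401, 405), (178, 401, 405), (179, 401, 405), (180, 401, 404), (181, 402, 403), (182, 402, 402)]
pred tip px [[401.0503854  182.85159174]]
```

Band mean is at u≈90 mm and the punch point at ≈90 mm by the same camera, so the band is under the punch. Now I press down in stages with more grip.

Call:
carry_out(
  squeeze=110,
  series=[
    [[0,0,0],[0,0,0],1.0],
    [[0,0,0],[0,-0.005,0.01],1.0],
    [[0,0,0],[0,-0.005,0.02],1.0],
    [[0,0,0],[0,-0.005,0.03],1.0],
    [[0,0,0],[0,-0.005,0.04],1.0],
    [[0,0,0],[0,-0.005,0.05],1.0],
    [[0,0,0],[0,-0.005,0.05],1.0],
  ],
)

```text
time_s: 22.65
position: [0.508, 0.0915, 0.0127]
tool_rot: [0.063, 0.998, 0.0, 0.001]
ft_force: [-8.5, -3.2, 18.8]
finger_gap: 0.0276
grip_force: 110.6
```

Call:
carry_out(
  series=[
    [[0,0,0],[0.02,-0.01,0.015],1.0],
    [[0,0,0],[0.03,-0.015,0.03],1.0],
    [[0,0,0],[0.03,-0.015,0.045],1.0],
    [[0,0,0],[0.03,-0.015,0.06],1.0],
    [[0,0,0],[0.03,-0.015,0.06],1.0],
    [[0,0,0],[0.03,-0.015,0.06],1.0],
    [[0,0,0],[0.03,-0.015,0.06],1.0],
    [[0,0,0],[0.03,-0.015,0.06],1.0],
  ],
)

```text
time_s: 23.65
position: [0.5083, 0.0915, 0.0126]
tool_rot: [0.063, 0.998, 0.001, 0.003]
ft_force: [-12.9, -2.6, 38.2]
finger_gap: 0.0274
grip_force: 113.0
```

```bash
python3 band.py | grep -v '^\[\['| awk 'NR==1{print} NR>1{gsub(/[\[\]]/,"");s+=$3;n++} END{print s/n,n}'; python3 - <<'E'
from h import *
a=load("scene0");b=load("sceneb")
d=cv2.absdiff(a["color"],b["color"]).max(2); m=(d>60).astype(np.uint8)
n,_,st,ce=cv2.connectedComponentsWithStats(cv2.morphologyEx(m,cv2.MORPH_OPEN,np.ones((2,2))))
print([(s[:5].tolist()) for s in st[1:] if s[4]>25])
E
```

```text
tcp [[-7.2  0.8]] [0.50827419 0.09148753 0.01261699] [-12.87196112  -2.6286659   38.16948345] [-0.38657528  2.47849677  0.08556628]
90.224 25
[[304, 0, 20, 9, 108], [378, 0, 53, 32, 564], [0, 3, 18, 31, 310], [415, 3, 27, 11, 97], [402, 15, 10, 7, 33], [0, 35, 65, 84, 2411], [291, 52, 15, 15, 51], [421, 54, 14, 12, 66], [243, 57, 40, 13, 317], [396, 67, 23, 22, 331], [380, 74, 10, 11, 31], [375, 106, 16, 12, 58], [360, 112, 30, 63, 1002], [99, 159, 27, 11, 127], [238, 161, 56, 108, 1633], [394, 163, 6, 9, 34], [392, 186, 21, 27, 302], [402, 215, 13, 6, 49]]
```

```bash
python3 -c "
from station import arm; print(arm.close_job())"
```

```text
the job is handed in; nothing more can be done
None
```

The job is handed in. The banded bar lies in both V-blocks with its band about under the punch (within 1–2 mm by camera), and the arm is pressing it down at about 38 N. One slide attempt jammed at about 50 N forward and 65 N vertical at the wrist before I eased the load. During the slide the bar may have lifted up to about 1.5 mm off the V's, but it stayed well below the punch.

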